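# Pack the ring stands in the safe tray

### The arm

A 6-joint arm with a two-finger parallel gripper is mounted at the origin on the work surface. World frame = base frame: x ahead of the robot, y to its left, z up, the work surface at z = 0. Lengths are in m, angles in rad, forces in N, time in s.
With the tool pointing down it reaches from about 0.35 to 0.775 m from the base axis. Payload 7.3 kg.
Tool frame: the origin (TCP) lies midway between the tips of the shut fingers; the grasp point (between the pads) lies grasp_offset behind it (grasp_offset is the distance from the TCP to the grasp point, in m); z points along the fingers, y is the line along which they close (so a half turn about z gives the same grasp; the last joint's range is limited). The gripper opens to 92 mm and grips with 3 to 60 N. Pads are 19 mm wide; open, the fingers measure 130 mm over their backs; the gripper's body (75 mm by 190 mm) begins 47 mm behind the grasp point.
Start: joints at [-1.409, 0.342, 1.524, -0, 1.275, -0.146], TCP at [0.159, -0.5, 0.227] pointing down, gripper open.
Joint ranges: [-2.53, 2.53], [-0.77, 2.02], [0.04, 2.7], [-1, 4.14], [0.28, 2.66], [-3.11, 3.11]. Speed limits (rad/s): [2.57, 2.57, 3.14, 3.14, 3.14, 3.14].

### API

Orientations are given as [roll, pitch, yaw] about the fixed x, y, z axes, in that order (R = Rz(yaw) Ry(pitch) Rx(roll)).
In Python, from cell import * gives the robot as it stands.
- The arm moves only by the tool step_arm, never from a script. Its argument "plan" is a list of rows, each a list of 5 numbers: the closure, from -1 (fully open) to 1 (shut), then the shift along the tool's x, y, z in m, then the turn about the tool's z in rad. In form: [[hand, x, y, z, twist], ...]. A call has 1 to 20 rows; each row is the pose to reach, as a shift and turn from the pose commanded when the call began, along the tool's axes at that moment; what a row does not reach only later rows make up. A row lasts 1/8 s, in which the tool goes at most 62.5 mm and 10.7 degrees, less where a joint would pass 70% of its speed; a pose out of reach is approached as far as the arm can. A call with a gripper value outside its range is refused whole. The fingers move at their own pace and stop on an object; "grip_force" is the grip in N (left out, the last holds). Time passes only in rows, so rows that repeat a pose let the fingers close. It gives the time, the measured TCP pose, the force, the opening and the grip force at its end, in the units of the state.
- observe(): the state, without advancing time (a new reading comes with each control period).
- read_camera(name): name is "side" or "top"; returns a dict with "img" (400x640x3 uint8, red, green, blue), "range_z" (400x640 float32, m along the optical axis (not along the pixel's ray), 0 where there is no reading), "fx", "fy", "cx", "cy" (pixels), "k1" (the pictures are not rectified: a ray, as slopes to the right and down, at radius r is drawn at 1 + k1 r^2 times it, then the intrinsics apply), "R" (3x3) and "t" (3): a world point X has camera coordinates R X + t. Camera axes: x right, y down, z forward; pixel columns grow to the right and rows downward; lengths in m; the calibration is good to about 2 mm. A picture is of the moment at which its call begins.
- hand_in(): hands the job in; it is judged then, once.
The state is a dict: "time": time; "qpos": joint angles; "qvel": joint speeds; "joint_efforts": joint torques, N m; "tool_pos": TCP position; "tool_rot": TCP orientation; "contact_force": force on the tool from outside, world axes, zero at the start; "torque": the same for the moment, N m; "opening": finger opening in m; "grip_force": force on a finger pad.
Only numpy, scipy, OpenCV 4.12 (cv2) and the standard library are available. Lean on these libraries where they do the work, as an engineer would, in place of code of your own. Each camera call takes 0.05 s, during which the arm holds its last target. There are 200 camera calls.

### The job

Pack the two tapered walnut ring stands that are standing out on the bench, the one with the red stone and the one with the green, into the empty bay of the aluminium safe tray: flat on its floor and head to tail with their slanted sides facing each other, so that together they fill the bay like the two blue-stone stands in the other bay. The straight-sided walnut stand and the pale stand do not belong there.

Things in the scene. Friction and masses are not known exactly. Their poses are not given: they have to be found in the camera images.
- red_mid (a point): Centre of a tapered walnut ring stand, red stone; 37.5 mm above its underside (sizes in mm). Block 110 (x), 22 high: straight side y=-19; slanted side from y=+33 at wide end x=+55 (52 wide) to +5 at narrow end x=-55 (24 wide). On it a cream upright finger 14 (x) by 20 (y), centred here, topping out at 75; gold ring at its foot up to 32, grip above that. z up. 0.07 kg.
- green_mid (a point): Centre of a tapered walnut ring stand, green stone; 37.5 mm above its underside (sizes in mm). Block 110 (x), 22 high: straight side y=-19; slanted side from y=+33 at wide end x=+55 (52 wide) to +5 at narrow end x=-55 (24 wide). On it a cream upright finger 14 (x) by 20 (y), centred here, topping out at 75; gold ring at its foot up to 32, grip above that. z up. 0.07 kg.
- bay (a point): Floor centre of the empty bay of the aluminium tray fixed to the bench; blue lining, 4 mm above the bench. Bay 126 (x) by 97 (y) inside, walls 6 thick, rim 10 above this floor, z up. On its -y side, past a 6 divider, an equal bay holds two walnut stands with blue stones. Two stands head to tail (76 wide, 110 long) leave 21 mm of play across, 16 along; either may take either side.

How it is judged:
By the outcome, as a careful person would: the job done as asked, in the order asked, and still so for the second after the job is handed in, with the robot touching nothing.
It also fails if it takes over 64 s, if anything falls off the work surface, if the arm or the gripper's body presses on something with over 40 N, if the wrist force passes 120 N, or if a joint passes its speed limit or range.

## Working session

There is one attempt and no reset: what is moved stays moved. The work goes in short steps, Python scripts to look and compute and a tool call to move; the robot and the scene stay as the last step left them, time stands still between calls to the robot, and variables do not carry over. Pictures are saved under pics/ and viewed, at most 10 in all, crops included, and the job is handed in when it is done.

Besides the shell and the picture viewer there is one more tool, called after "Call:" as name(argument=value, ...), one argument or row to a line, values as JSON. step_arm: Moves the arm, as the interface text tells. Its arguments: {"type":"object","properties":{"plan":{"type":"array","items":{"type":"array","items":{"type":"number"}}},"grip_force":{"type":"number"}},"required":["plan"]}

```bash
mkdir -p pics; ls; python3 - <<'E'
from cell import *
import cv2,numpy as np
o=observe();print({k:o[k] for k in('time','tool_pos','tool_rot','opening')})
try: print(grasp_offset)
except Exception as e: print(e)
for n in('top','side'):
    c=read_camera(n);cv2.imwrite(f'pics/{n}0.png',c['img'][:,:,::-1]);print(n,c['R'],c['t'],c['fx'],c['k1'])
    np.savez(f'{n}0.npz',**c)
E
```

```text
pics
{'time': 0.0, 'tool_pos': array([ 0.15897789, -0.49991172,  0.22603228]), 'tool_rot': array([-3.14002711e+00, -2.04164085e-04,  3.07789941e-01]), 'opening': 0.09160524198839744}
0.0188
top [[ 0.02703372 -0.99937057  0.0229706 ]
 [-0.99045044 -0.02988601 -0.13459108]
 [ 0.13519286 -0.01911274 -0.99063494]] [0.06972626 0.5529232  0.8908059 ] 495.2524178617185 -0.07741864012378205
side [[-0.8892143  -0.45742852  0.00755492]
 [-0.30860412  0.5875539  -0.74802668]
 [ 0.33772982 -0.6674875  -0.66362565]] [0.51505462 0.15636423 0.80215109] 445.8045326749143 -0.08997373920803439
```

View pics/top0.png

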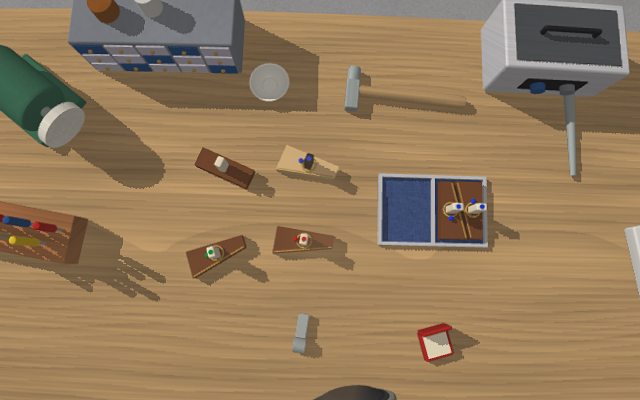

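View pics/side0.png

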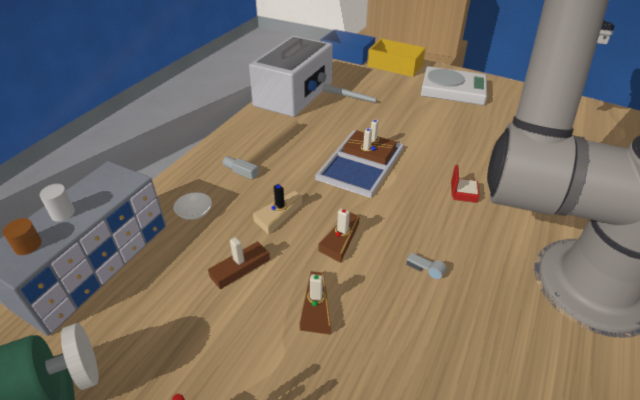

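```bash
cat > h.py <<'E'
import numpy as np, cv2
from scipy.optimize import minimize
def cloud(c):
    K=np.array([[c['fx'],0,c['cx']],[0,c['fy'],c['cy']],[0,0,1.]])
    v,u=np.mgrid[0:400,0:640]
    p=cv2.undistortPoints(np.stack([u,v],-1).reshape(-1,1,2).astype(float),K,np.array([float(c['k1']),0,0,0])).reshape(400,640,2)
    z=c['range_z'][...,None]
    return (np.concatenate([p*z,z],-1)-c['t'])@c['R']
def proj(c,X):
    X=np.atleast_2d(X)@c['R'].T+c['t'];s=X[:,:2]/X[:,2:]
    s=s*(1+c['k1']*(s**2).sum(1,keepdims=True))
    return s*[c['fx'],c['fy']]+[c['cx'],c['cy']]
T=np.array([[-55,-19],[55,-19],[55,33],[-55,5]])*1e-3
def place(p,q=T):
    c,s=np.cos(p[2]),np.sin(p[2]);return q@np.array([[c,s],[-s,c]])+p[:2]
def fit(pts,inits,q=T):
    # soft: points inside polygon; area of hull matches -> minimise outside distance + polygon-to-hull distance
    h=cv2.convexHull((pts*1e3).astype(np.float32))
    def cost(p):
        P=(place(p,q)*1e3).astype(np.float32)
        a,_=cv2.intersectConvexConvex(P,h)
        return cv2.contourArea(P)+cv2.contourArea(h)-2*a
    best=min((minimize(cost,i,method='Nelder-Mead',options=dict(initial_simplex=np.array([i]+[np.array(i)+d for d in([.01,0,0],[0,.01,0],[0,0,.2])]),xatol=1e-5,fatol=.1)) for i in inits),key=lambda r:r.fun)
    return best.x,best.fun
def blk(W,u,v,r=0.085,z=(0.014,0.028)):
    c=W[v,u];m=(np.hypot(W[...,0]-c[0],W[...,1]-c[1])<r)&(W[...,2]>z[0])&(W[...,2]<z[1])
    n,l=cv2.connectedComponents(m.astype(np.uint8))
    k=max(range(1,n),key=lambda i:(l==i).sum());return W[l==k]
E
python3 - <<'E'
from h import *
for n,px in(('top',dict(red=(303,240),green=(213,253))),('side',dict(red=(343,222),green=(316,290)))):
    c=dict(np.load(n+'0.npz'));W=cloud(c)
    for k,(u,v) in px.items():
        P=blk(W,u,v);m=P[:,:2].mean(0)
        x,f=fit(P[:,:2],[[*m,a] for a in np.arange(-3.1,3.1,.5)])
        f_=W[(abs(W[...,0]-x[0])<.04)&(abs(W[...,1]-x[1])<.04)&(W[...,2]>.045)&(W[...,2]<.09)]
        print(n,k,len(P),x.round(4),np.degrees(x[2]).round(1),'cost mm2',round(f),'z',np.median(P[:,2]).round(4),'finger',f_.mean(0).round(4),f_[:,2].max().round(4))
c=dict(np.load('top0.npz'));W=cloud(c)
g=c['img'].astype(int)
blue=((g[...,2]>g[...,0]+25)).astype(np.uint8);blue[:175]=0;blue[250:]=0;blue[:,:375]=0;blue[:,436:]=0
P=W[blue>0]; r=cv2.minAreaRect((P[:,:2]*1e3).astype(np.float32));print('bay',r,np.median(P[:,2]))
w=(W[...,2]>.009)&(W[...,2]<.02);w[:170]=0;w[252:]=0;w[:,:370]=0;w[:,495:]=0
P=W[w];print('tray',cv2.minAreaRect((P[:,:2]*1e3).astype(np.float32)),np.median(P[:,2]))
big=cv2.resize(c['img'][140:290,170:510],None,fx=2.35,fy=2.35,interpolation=2)
cv2.imwrite('pics/crop.png',big[:,:,::-1])
E
```

```text
top red 1068 [0.4756 0.1142 1.4253] 81.7 cost mm2 54 z 0.0219 finger [0.4748 0.114  0.0738] 0.0784
top green 1062 [0.4479 0.2773 1.8832] 107.9 cost mm2 82 z 0.0219 finger [0.4469 0.2751 0.0698] 0.0783
side red 749 [0.4767 0.1121 1.4161] 81.1 cost mm2 193 z 0.0228 finger [0.475  0.1158 0.064 ] 0.0783
side green 977 [0.4488 0.2767 1.8945] 108.5 cost mm2 118 z 0.023 finger [0.4469 0.2792 0.0653] 0.0786
bay ((525.8446655273438, -16.35296630859375), (141.13510131835938, 278.74493408203125), 13.194414138793945) 0.004220310842904535
tray ((542.189208984375, -133.89385986328125), (214.12222290039062, 139.27452087402344), 89.96051788330078) 0.013756049088068848
```

View pics/crop.png

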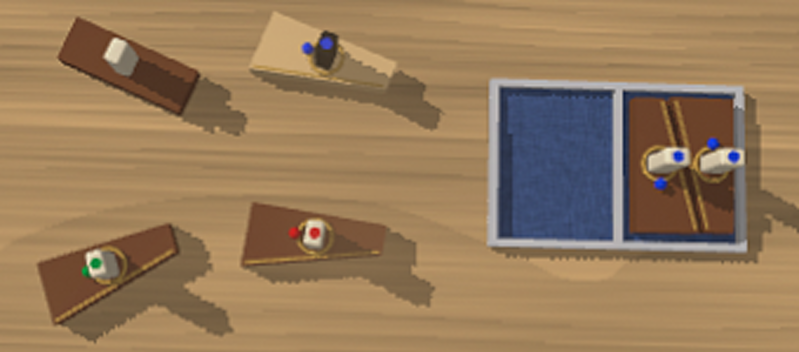

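```bash
cat >> h.py <<'E'
def shifts(o,wps):
    from scipy.spatial.transform import Rotation as Ro
    R=Ro.from_euler('xyz',o['tool_rot']).as_matrix();y0=o['tool_rot'][2]
    for x,y,z,yaw in wps:
        d=R.T@(np.array([x,y,z])-o['tool_pos']);print(d.round(4),'twist',round(-((np.radians(yaw)-y0+np.pi)%(2*np.pi)-np.pi),3))
E
python3 - <<'E'
from h import *; from cell import *
shifts(observe(),[(.48,-.2,.2,18.2),(.4475,.277,.15,18.2),(.4475,.277,.037,18.2)])
E
```

```text
[ 0.3968 -0.1886  0.0265] twist -0.01
[ 0.5103 -0.6529  0.0771] twist -0.01
[ 0.5103 -0.6528  0.1901] twist -0.01
```

Call:
step_arm(
  plan=[
    [-1,0.397,-0.189,0.026,-0.01],
    [-1,0.397,-0.189,0.026,-0.01],
    [-1,0.397,-0.189,0.026,-0.01],
    [-1,0.397,-0.189,0.026,-0.01],
    [-1,0.397,-0.189,0.026,-0.01],
    [-1,0.397,-0.189,0.026,-0.01],
    [-1,0.397,-0.189,0.026,-0.01],
    [-1,0.51,-0.653,0.077,-0.01],
    [-1,0.51,-0.653,0.077,-0.01],
    [-1,0.51,-0.653,0.077,-0.01],
    [-1,0.51,-0.653,0.077,-0.01],
    [-1,0.51,-0.653,0.077,-0.01],
    [-1,0.51,-0.653,0.077,-0.01],
    [-1,0.51,-0.653,0.077,-0.01],
    [-1,0.51,-0.653,0.077,-0.01],
    [-1,0.51,-0.653,0.077,-0.01],
    [-1,0.51,-0.653,0.077,-0.01],
    [-1,0.51,-0.653,0.077,-0.01],
  ],
)

```text
time: 2.35
tool_pos: [0.4476, 0.2753, 0.1498]
tool_rot: [3.141, 0.0, 0.316]
contact_force: [-0.5, 0.3, -0.7]
opening: 0.0917
grip_force: 0.0
```

```bash
python3 - <<'E'
from h import *; from cell import *
o=observe();print(o['tool_pos'],o['tool_rot'],o['contact_force'],o['qpos'])
shifts(o,[(.4475,.277,.037,18.2)])
c=read_camera('side');a=c['img'][120:380,200:500];cv2.imwrite('pics/s1.png',cv2.resize(a,None,fx=2.2,fy=2.2)[:,:,::-1])
E
```

```text
[0.44755655 0.27530916 0.14976119] [3.14126885e+00 1.40723461e-04 3.16209470e-01] [-0.45629522  0.26740712 -0.6810928 ] [ 4.05750613e-01  4.18015958e-01  1.63638672e+00 -3.50032998e-04
  1.08735911e+00  1.66050018e+00]
[ 0.0005 -0.0017  0.1128] twist -0.001
```

View pics/s1.png

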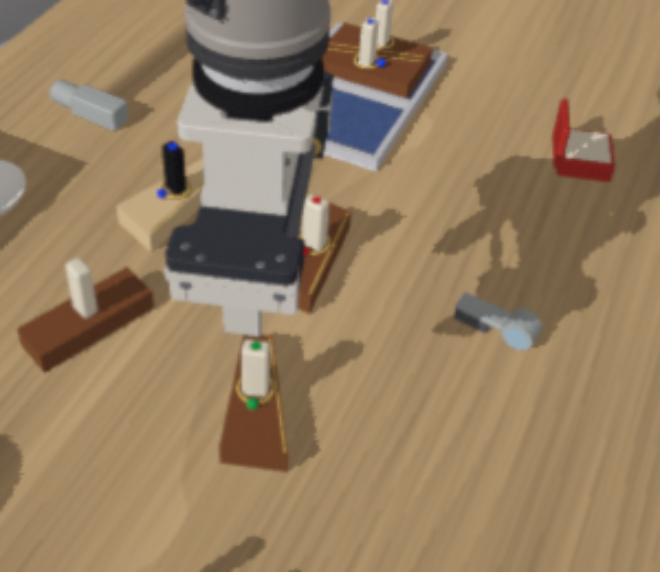

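Call:
step_arm(
  plan=[
    [-1,0.0,-0.002,0.04,0],
    [-1,0.0,-0.002,0.08,0],
    [-1,0.0,-0.002,0.113,0],
    [-1,0.0,-0.002,0.113,0],
    [-1,0.0,-0.002,0.113,0],
    [1,0.0,-0.002,0.113,0],
    [1,0.0,-0.002,0.113,0],
    [1,0.0,-0.002,0.113,0],
    [1,0.0,-0.002,0.113,0],
    [1,0.0,-0.002,0.113,0],
    [1,0.0,-0.002,0.113,0],
    [1,0.0,-0.002,0.113,0],
    [1,0.0,-0.002,0.113,0],
    [1,0.0,-0.002,0.113,0],
  ],
  grip_force=20,
)

```text
time: 4.15
tool_pos: [0.4466, 0.2783, 0.0366]
tool_rot: [3.141, 0.0, 0.318]
contact_force: [1.1, -1.3, -0.2]
opening: 0.0136
grip_force: 20.0
```

```bash
python3 - <<'E'
from h import *; from cell import *
o=observe()
shifts(o,[(.4466,.2783,.155,18.2),(.542,-.060,.155,90)])
E
```

```text
[-1.000e-04  0.000e+00 -1.184e-01] twist 0.0
[-0.0151  0.3512 -0.1183] twist -1.253
```

Call:
step_arm(
  plan=[
    [1,0,0,-0.03,0],
    [1,0,0,-0.07,0],
    [1,0,0,-0.118,0],
    [1,0,0,-0.118,0],
    [1,-0.002,0.04,-0.118,-0.15],
    [1,-0.004,0.08,-0.118,-0.3],
    [1,-0.005,0.12,-0.118,-0.45],
    [1,-0.007,0.16,-0.118,-0.6],
    [1,-0.009,0.2,-0.118,-0.75],
    [1,-0.01,0.24,-0.118,-0.9],
    [1,-0.012,0.28,-0.118,-1.05],
    [1,-0.014,0.32,-0.118,-1.2],
    [1,-0.015,0.351,-0.118,-1.253],
    [1,-0.015,0.351,-0.118,-1.253],
    [1,-0.015,0.351,-0.118,-1.253],
    [1,-0.015,0.351,-0.118,-1.253],
    [1,-0.015,0.351,-0.118,-1.253],
  ],
)

```text
time: 6.28
tool_pos: [0.5419, -0.0589, 0.1547]
tool_rot: [-3.142, 0.0, 1.572]
contact_force: [-0.2, -0.4, -0.7]
opening: 0.0137
grip_force: 20.0
```

```bash
python3 - <<'E'
from h import *; from cell import *
o=observe();print(o['tool_pos'],o['tool_rot'],o['contact_force'],o['qpos'])
shifts(o,[(.542,-.060,.06,90),(.542,-.060,.0415,90)])
c=read_camera('side');a=c['img'][20:280,220:520];cv2.imwrite('pics/s2.png',cv2.resize(a,None,fx=2.2,fy=2.2)[:,:,::-1])
E
```

```text
[ 0.5419369  -0.05887649  0.15472991] [-3.14154756e+00  1.11872177e-05  1.57184529e+00] [-0.23502438 -0.35123865 -0.71683379] [-2.48817546e-01  4.45472664e-01  1.57502473e+00 -2.44180214e-05
  1.12113619e+00 -2.49855893e-01]
[-0.0011  0.0001  0.0947] twist 0.001
[-1.100e-03  1.000e-04  1.132e-01] twist 0.001
```

View pics/s2.png

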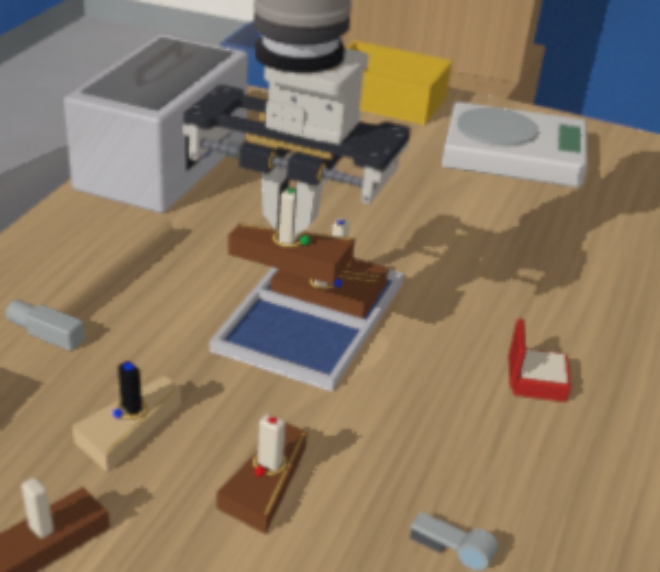

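Call:
step_arm(
  plan=[
    [1,-0.001,0,0.04,0],
    [1,-0.001,0,0.08,0],
    [1,-0.001,0,0.1,0],
    [1,-0.001,0,0.108,0],
    [1,-0.001,0,0.113,0],
    [1,-0.001,0,0.113,0],
    [1,-0.001,0,0.113,0],
  ],
)

```text
time: 7.2
tool_pos: [0.5426, -0.0608, 0.0425]
tool_rot: [3.14, 0.0, 1.571]
contact_force: [0.2, 0.6, -0.4]
opening: 0.014
grip_force: 20.0
```

Call:
step_arm(
  plan=[
    [1,0,0,0.001,0],
    [1,0,0,0.002,0],
    [1,0,0,0.002,0],
  ],
)

```text
time: 7.58
tool_pos: [0.5424, -0.0608, 0.0406]
tool_rot: [3.141, 0.0, 1.571]
contact_force: [-1.1, -0.1, 6.2]
opening: 0.014
grip_force: 20.0
```

Call:
step_arm(
  plan=[
    [-1,0,0,0,0],
    [-1,0,0,0,0],
    [-1,0,0,0,0],
    [-1,0,0,0,0],
    [-1,0,0,-0.03,0],
    [-1,0,0,-0.07,0],
    [-1,0,0,-0.11,0],
    [-1,0,0,-0.11,0],
    [-1,0,0,-0.11,0],
  ],
)

```text
time: 8.7
tool_pos: [0.5416, -0.0606, 0.149]
tool_rot: [-3.141, -0.0, 1.571]
contact_force: [-0.7, 0.1, 0.0]
opening: 0.0913
grip_force: 0.0
```

```bash
python3 - <<'E'
from h import *; from cell import *
o=observe();print(o['tool_pos'],o['opening'])
shifts(o,[(.4752,.1138,.15,171.5)])
E
```

```text
[ 0.54157423 -0.06062024  0.14904104] 0.09127593667691879
[ 0.1744 -0.0664 -0.0009] twist -1.422
```

Call:
step_arm(
  plan=[
    [-1,0.05,-0.02,0,-0.18],
    [-1,0.1,-0.04,0,-0.36],
    [-1,0.15,-0.06,0,-0.54],
    [-1,0.174,-0.066,0,-0.72],
    [-1,0.174,-0.066,0,-0.9],
    [-1,0.174,-0.066,0,-1.08],
    [-1,0.174,-0.066,0,-1.26],
    [-1,0.174,-0.066,0,-1.422],
    [-1,0.174,-0.066,0,-1.422],
    [-1,0.174,-0.066,0,-1.422],
    [-1,0.174,-0.066,0,-1.422],
    [-1,0.174,-0.066,0,-1.422],
  ],
)

```text
time: 10.2
tool_pos: [0.4761, 0.1132, 0.1496]
tool_rot: [-3.141, -0.0, 2.992]
contact_force: [-0.6, 0.6, 0.7]
opening: 0.092
grip_force: 0.0
```

```bash
python3 - <<'E'
from h import *; from cell import *
o=observe();print(o['tool_pos'],o['tool_rot'],o['qpos'])
shifts(o,[(.4752,.1138,.037,171.5)])
c=read_camera('side');W=cloud(c)
a=c['img'][20:280,220:520];cv2.imwrite('pics/s3.png',cv2.resize(a,None,fx=2.2,fy=2.2)[:,:,::-1])
E
```

```text
[0.47605182 0.1132362  0.14960793] [-3.14148941e+00 -1.04981386e-04  2.99184409e+00] [ 7.68042852e-02  3.57909377e-01  1.73407747e+00 -8.88158014e-05
  1.04973129e+00 -1.34419927e+00]
[0.0009 0.0004 0.1126] twist -0.001
```

View pics/s3.png

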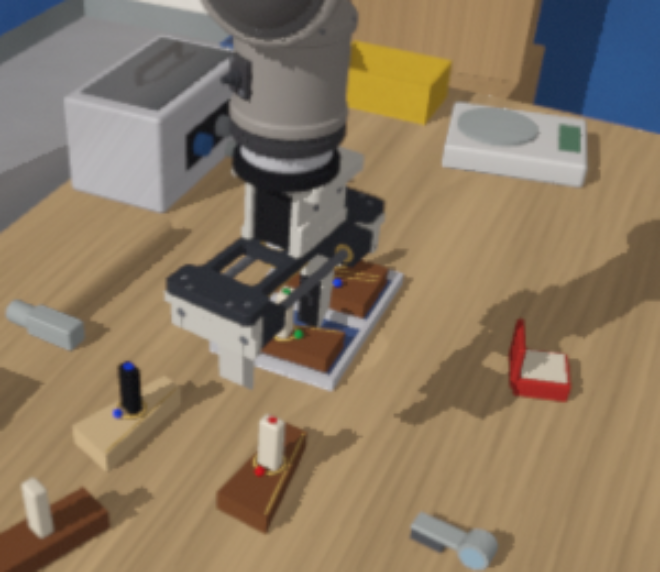

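Call:
step_arm(
  plan=[
    [-1,0.001,0,0.04,0],
    [-1,0.001,0,0.08,0],
    [-1,0.001,0,0.113,0],
    [-1,0.001,0,0.113,0],
    [-1,0.001,0,0.113,0],
    [1,0.001,0,0.113,0],
    [1,0.001,0,0.113,0],
    [1,0.001,0,0.113,0],
    [1,0.001,0,0.113,0],
    [1,0.001,0,0.113,0],
    [1,0.001,0,0.113,0],
    [1,0.001,0,0.113,0],
    [1,0.001,0,0.113,0],
    [1,0.001,0,0.113,0],
  ],
  grip_force=20,
)

```text
time: 12.0
tool_pos: [0.4751, 0.1134, 0.0367]
tool_rot: [-3.142, -0.0, 2.993]
contact_force: [0.8, -0.4, 0.1]
opening: 0.0139
grip_force: 20.0
```

```bash
python3 - <<'E'
from h import *; from cell import *
o=observe();print(o['tool_pos'],o['opening'],o['grip_force'])
c=read_camera('top');W=cloud(c)
u,v=proj(c,[.52,-.06,.026])[0].astype(int)
m=(abs(W[...,0]-.542)<.07)&(abs(W[...,1]+.082)<.048)&(W[...,2]>.019)&(W[...,2]<.032)
P=W[m][:,:2];print(len(P),P.min(0),P.max(0),fit(P,[[.542,-.06,3.14],[.542,-.06,3.0]]))
shifts(o,[(.4752,.1138,.155,171.5),(.542,-.104,.155,90)])
E
```

```text
[0.47507335 0.11340743 0.03665387] 0.013902586777391587 19.998991191387177
1024 [ 0.48669093 -0.09126899] [ 0.59660726 -0.03970771] (array([ 0.54203457, -0.05900224,  3.1412568 ]), np.float64(121.32120293803746))
[-1.000e-04  4.000e-04 -1.183e-01] twist -0.0
[-0.0984 -0.2051 -0.1183] twist 1.422
```

Call:
step_arm(
  plan=[
    [1,0,0,-0.03,0],
    [1,0,0,-0.07,0],
    [1,0,0,-0.118,0],
    [1,0,0,-0.118,0],
    [1,-0.015,-0.03,-0.118,0.15],
    [1,-0.03,-0.06,-0.118,0.3],
    [1,-0.045,-0.09,-0.118,0.45],
    [1,-0.06,-0.12,-0.118,0.6],
    [1,-0.075,-0.15,-0.118,0.75],
    [1,-0.085,-0.18,-0.118,0.9],
    [1,-0.098,-0.205,-0.118,1.05],
    [1,-0.098,-0.205,-0.118,1.2],
    [1,-0.098,-0.205,-0.118,1.35],
    [1,-0.098,-0.205,-0.118,1.422],
    [1,-0.098,-0.205,-0.118,1.422],
    [1,-0.098,-0.205,-0.118,1.422],
    [1,-0.098,-0.205,-0.118,1.422],
    [1,-0.098,-0.205,-0.118,1.422],
  ],
)

```text
time: 14.3
tool_pos: [0.5416, -0.1038, 0.1546]
tool_rot: [-3.142, 0.0, 1.571]
contact_force: [0.2, -0.9, -1.0]
opening: 0.014
grip_force: 20.0
```

```bash
python3 - <<'E'
from h import *; from cell import *
o=observe();print(o['tool_pos'],o['tool_rot'],o['opening'])
shifts(o,[(.542,-.104,.0425,90)])
c=read_camera('side');a=c['img'][20:280,220:520];cv2.imwrite('pics/s4.png',cv2.resize(a,None,fx=2.2,fy=2.2)[:,:,::-1])
E
```

```text
[ 0.54160814 -0.10383689  0.15463405] [-3.14155483e+00  9.01138986e-05  1.57127519e+00] 0.01397360555270444
[-0.0002  0.0004  0.1121] twist 0.0
```

View pics/s4.png

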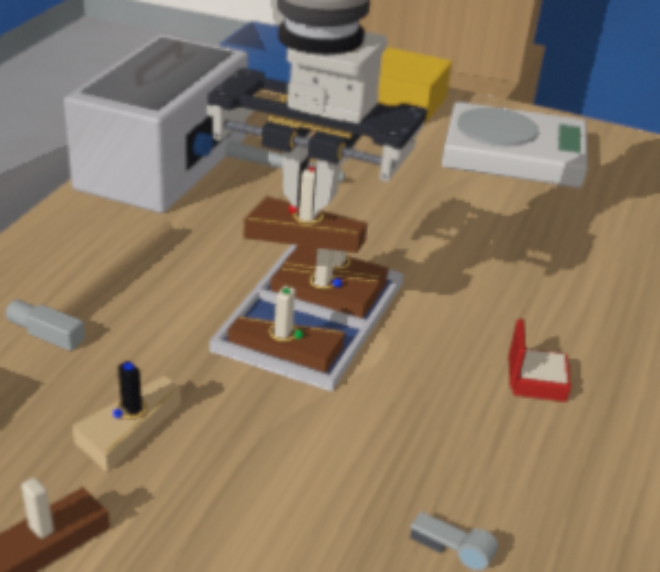

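Call:
step_arm(
  plan=[
    [1,0,0,0.04,0],
    [1,0,0,0.075,0],
    [1,0,0,0.09,0],
    [1,0,0,0.1,0],
    [1,0,0,0.108,0],
    [1,0,0,0.112,0],
    [1,0,0,0.113,0],
    [1,0,0,0.114,0],
    [1,0,0,0.114,0],
  ],
)

```text
time: 15.48
tool_pos: [0.5418, -0.1039, 0.041]
tool_rot: [3.141, 0.0, 1.571]
contact_force: [-0.3, 0.1, 0.0]
opening: 0.0141
grip_force: 20.0
```

Call:
step_arm(
  plan=[
    [1,0,0,0.001,0],
    [1,0,0,0.001,0],
    [-1,0,0,0.001,0],
    [-1,0,0,0.001,0],
    [-1,0,0,0.001,0],
    [-1,0,0,0.001,0],
    [-1,0,0,-0.03,0],
    [-1,0,0,-0.07,0],
    [-1,0,0,-0.12,0],
    [-1,0,0,-0.12,0],
    [-1,-0.1,0,-0.14,0],
    [-1,-0.2,0,-0.14,0],
    [-1,-0.2,0,-0.14,0],
    [-1,-0.2,0,-0.14,0],
    [-1,-0.2,0,-0.14,0],
    [-1,-0.2,0,-0.14,0],
  ],
)

```text
time: 17.48
tool_pos: [0.5416, -0.3021, 0.1802]
tool_rot: [-3.141, -0.001, 1.572]
contact_force: [-1.0, -0.8, 0.7]
opening: 0.0916
grip_force: 0.0
```

```bash
python3 - <<'E'
from h import *; from cell import *
o=observe();print(o['tool_pos'],o['time'])
for n in('top','side'):
    c=read_camera(n);u,v=proj(c,[.542,-.1,.02])[0].astype(int);a=c['img'][max(v-60,0):v+60,u-75:u+75]
    cv2.imwrite(f'pics/f{n}.png',cv2.resize(a,None,fx=4,fy=4,interpolation=2)[:,:,::-1])
    W=cloud(c);m=(abs(W[...,0]-.542)<.06)&(abs(W[...,1]+.082)<.047)&(W[...,2]>.019)&(W[...,2]<.032)
    print(n,W[m].min(0),W[m].max(0),W[m][:,2].std())
E
```

```text
[ 0.54159346 -0.30206559  0.18016614] 17.475
top [ 0.48617156 -0.12415891  0.01900113] [ 0.5971846  -0.03976117  0.03190333] 0.0019368686277456651
side [ 0.48691349 -0.12866958  0.0190407 ] [ 0.59902005 -0.03829554  0.03199026] 0.0023546667350866266
```

View pics/ftop.png

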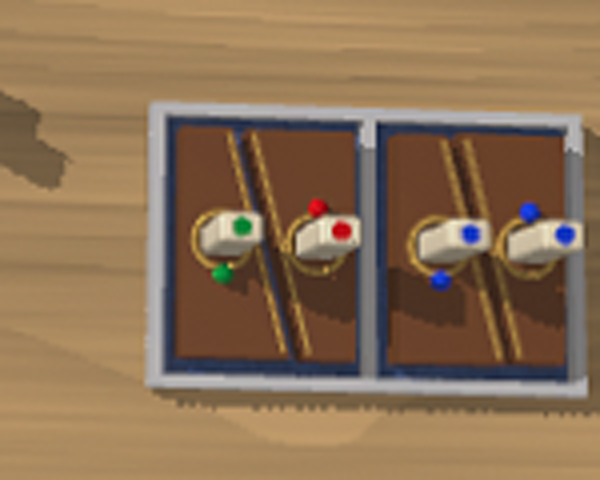

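View pics/fside.png

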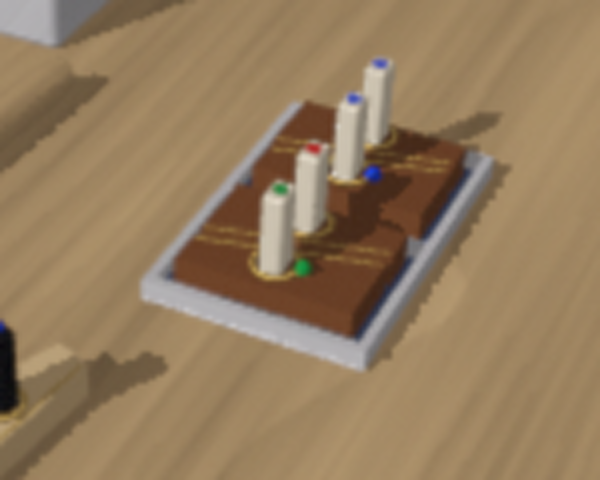

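The green stand (finger tip at pixel 242,227) and the red stand (340,230) lie flat in the left bay. They are head to tail with slanted sides facing, and match the blue pair.

```bash
python3 -c "
from cell import *
print(hand_in())"
```

```text
the job is handed in; nothing more can be done
None
```

I packed the red and green stands flat in the empty bay, head to tail with their slanted sides facing, confirmed them in both cameras with the arm clear, and handed the job in after about 17.5 s; the judge gave no verdict.

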